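# Put garlic up for roasting in covered bowls

## Task

Get the garlic ready for roasting: slide the lid right out of the wooden garlic box and lay it flat on the worktop, put one head of garlic from the box into each bowl and set a terracotta cover on every bowl, properly seated and level. Leave any garlic that is not needed in the box, and slide the lid back along its grooves until the box is fully shut. Do not tip a bowl over or knock the mill, the shaker or the timer about.

Things in the scene. Friction and masses are not known exactly. Their poses are not given: they have to be found in the camera images.
- garlic_box: pale wooden box with a sliding lid, fixed to the worktop, long along its y: 168 (x) x 196 (y) x 72 (z) mm; origin at the centre of its underside. Inner floor 8 mm up; inside 144 mm wide (x), y from -88 to +88. The end at +y is closed to the top; the end at -y (robot's right) is the mouth, only 57 mm high: the lid slides out there towards -y and back in towards +y
- box_closed (a point): where the centre of the lid's grip bar is with the box fully shut: (0, -5, 93) mm in the box's frame, same axes. Grooves in the long walls (slots 8 mm high, 7 mm deep, on ledges 59 mm up, under lips 5 mm thick that end at the box top) hold the lid's edges. In the last 27 mm at the mouth there are no lips and the slots flare 1 to 2 mm, as a lead-in
- lid_grip (a point): loose sliding lid, brown wood board 154 (x) x 184 (y) mm, 4 mm thick at the edges, 9 mm in the middle, 0.2 kg. This point: centre of the dark grip bar on top, 96 mm long (along y, the sliding direction), 20 wide, 16 high, 34 mm above the lid's underside. Play in the slots: 2 mm each side, 4 mm in height. It must travel some 190 mm from shut before it can be lifted
- bowl_1_rim (a point): white bowl with green dots (may be absent), 130 mm across the rim, 55 mm high, loose, 0.35 kg, standing on the worktop; this point is the centre of the mouth, at rim height. The inner floor is about 9 mm up and some 50 mm across; the wall flares to an opening of about 122 mm; a bulb set in it stands on the floor, its centre some 33 mm up
- bowl_2_rim (a point): white bowl with green dots (may be absent), 130 mm across the rim, 55 mm high, loose, 0.35 kg, standing on the worktop; this point is the centre of the mouth, at rim height. The inner floor is about 9 mm up and some 50 mm across; the wall flares to an opening of about 122 mm; a bulb set in it stands on the floor, its centre some 33 mm up
- bowl_3_rim (a point): white bowl with green dots (may be absent), 130 mm across the rim, 55 mm high, loose, 0.35 kg, standing on the worktop; this point is the centre of the mouth, at rim height. The inner floor is about 9 mm up and some 50 mm across; the wall flares to an opening of about 122 mm; a bulb set in it stands on the floor, its centre some 33 mm up
- cover_1_knob (a point): terracotta domed cover for a bowl (any cover fits any bowl), 134 mm across, 58 mm high with its knob, loose, 0.22 kg; this point is the centre of the knob (31 mm across, 18 mm high), 47.5 mm above the cover's lowest edge, 22 mm above the dome's top. Under the 134 mm flange a ring 108 mm across and 6 mm deep drops inside the bowl's rim; seated, this point is about 41 mm above the rim centre
- cover_2_knob (a point): terracotta domed cover for a bowl (any cover fits any bowl), 134 mm across, 58 mm high with its knob, loose, 0.22 kg; this point is the centre of the knob (31 mm across, 18 mm high), 47.5 mm above the cover's lowest edge, 22 mm above the dome's top. Under the 134 mm flange a ring 108 mm across and 6 mm deep drops inside the bowl's rim; seated, this point is about 41 mm above the rim centre
- cover_3_knob (a point): terracotta domed cover for a bowl (any cover fits any bowl), 134 mm across, 58 mm high with its knob, loose, 0.22 kg; this point is the centre of the knob (31 mm across, 18 mm high), 47.5 mm above the cover's lowest edge, 22 mm above the dome's top. Under the 134 mm flange a ring 108 mm across and 6 mm deep drops inside the bowl's rim; seated, this point is about 41 mm above the rim centre
- bulb_1_mid (a point): head of garlic, 50 mm across, 48 mm high, widest a little below the middle and narrowing to a neck at the top, flat underneath, about 0.06 kg; this point is its centre, 24 mm above its underside. At the start the three stand in a row along the box, 58 mm apart, under the lid
- bulb_2_mid (a point): head of garlic, 50 mm across, 48 mm high, widest a little below the middle and narrowing to a neck at the top, flat underneath, about 0.06 kg; this point is its centre, 24 mm above its underside. At the start the three stand in a row along the box, 58 mm apart, under the lid
- bulb_3_mid (a point): head of garlic, 50 mm across, 48 mm high, widest a little below the middle and narrowing to a neck at the top, flat underneath, about 0.06 kg; this point is its centre, 24 mm above its underside. At the start the three stand in a row along the box, 58 mm apart, under the lid
- pepper_mill: wooden pepper mill, 58 mm across, 150 mm high; bystander; origin at the centre of its underside
- salt_shaker: clear salt shaker with grey cap, 44 mm across, 90 mm high; bystander; origin at the centre of its underside
- timer: white kitchen timer with dark dial, 66 mm across, 48 mm high; bystander; origin at the centre of its underside
Not all that is in view belongs to the job. Leave any turquoise look-alike of the part that bears cover_3_knob alone.

How it is judged:
On the way:
1. the lid has been slid out of the box and lies flat on the worktop (height (world z) of lid_grip below 0.04 m and angle between lid_grip's own z axis and vertical below 0.06 rad), for 0.2 s.
At the end, for the whole second after the job is handed in: every bowl present stands upright on the worktop with a head of garlic inside (its centre below the rim) and a cover seated on it (centred within 9 mm, down on the rim, level within 0.045 rad); the other heads lie in the box; the lid is in its grooves, shut to within 9 mm (((horizontal distance between bulb_1_mid and bowl_1_rim below 0.025 m and z of bulb_1_mid in the frame of bowl_1_rim below -0.005 m) or (horizontal distance between bulb_2_mid and bowl_1_rim below 0.025 m and z of bulb_2_mid in the frame of bowl_1_rim below -0.005 m) or (horizontal distance between bulb_3_mid and bowl_1_rim below 0.025 m and z of bulb_3_mid in the frame of bowl_1_rim below -0.005 m)) and ((horizontal distance between cover_1_knob and bowl_1_rim below 0.009 m and z of cover_1_knob in the frame of bowl_1_rim between 0.037 and 0.046 m and angle between cover_1_knob's own z axis and vertical below 0.045 rad) or (horizontal distance between cover_2_knob and bowl_1_rim below 0.009 m and z of cover_2_knob in the frame of bowl_1_rim between 0.037 and 0.046 m and angle between cover_2_knob's own z axis and vertical below 0.045 rad) or (horizontal distance between cover_3_knob and bowl_1_rim below 0.009 m and z of cover_3_knob in the frame of bowl_1_rim between 0.037 and 0.046 m and angle between cover_3_knob's own z axis and vertical below 0.045 rad)) and angle between each of bowl_1_rim, bowl_2_rim, bowl_3_rim, lid_grip's own z axis and vertical below 0.05 rad and height (world z) of each of bowl_1_rim, bowl_2_rim, bowl_3_rim below 0.06 m and ((horizontal distance between bulb_1_mid and bowl_2_rim below 0.025 m and z of bulb_1_mid in the frame of bowl_2_rim below -0.005 m) or (horizontal distance between bulb_2_mid and bowl_2_rim below 0.025 m and z of bulb_2_mid in the frame of bowl_2_rim below -0.005 m) or (horizontal distance between bulb_3_mid and bowl_2_rim below 0.025 m and z of bulb_3_mid in the frame of bowl_2_rim below -0.005 m)) and ((horizontal distance between cover_1_knob and bowl_2_rim below 0.009 m and z of cover_1_knob in the frame of bowl_2_rim between 0.037 and 0.046 m and angle between cover_1_knob's own z axis and vertical below 0.045 rad) or (horizontal distance between cover_2_knob and bowl_2_rim below 0.009 m and z of cover_2_knob in the frame of bowl_2_rim between 0.037 and 0.046 m and angle between cover_2_knob's own z axis and vertical below 0.045 rad) or (horizontal distance between cover_3_knob and bowl_2_rim below 0.009 m and z of cover_3_knob in the frame of bowl_2_rim between 0.037 and 0.046 m and angle between cover_3_knob's own z axis and vertical below 0.045 rad)) and ((horizontal distance between bulb_1_mid and bowl_3_rim below 0.025 m and z of bulb_1_mid in the frame of bowl_3_rim below -0.005 m) or (horizontal distance between bulb_2_mid and bowl_3_rim below 0.025 m and z of bulb_2_mid in the frame of bowl_3_rim below -0.005 m) or (horizontal distance between bulb_3_mid and bowl_3_rim below 0.025 m and z of bulb_3_mid in the frame of bowl_3_rim below -0.005 m)) and ((horizontal distance between cover_1_knob and bowl_3_rim below 0.009 m and z of cover_1_knob in the frame of bowl_3_rim between 0.037 and 0.046 m and angle between cover_1_knob's own z axis and vertical below 0.045 rad) or (horizontal distance between cover_2_knob and bowl_3_rim below 0.009 m and z of cover_2_knob in the frame of bowl_3_rim between 0.037 and 0.046 m and angle between cover_2_knob's own z axis and vertical below 0.045 rad) or (horizontal distance between cover_3_knob and bowl_3_rim below 0.009 m and z of cover_3_knob in the frame of bowl_3_rim between 0.037 and 0.046 m and angle between cover_3_knob's own z axis and vertical below 0.045 rad)) and ((z of bulb_1_mid in the frame of box_closed between -0.088 and -0.04 m and x of bulb_1_mid in the frame of box_closed between -0.05 and 0.05 m and y of bulb_1_mid in the frame of box_closed between -0.085 and 0.085 m) or (horizontal distance between bulb_1_mid and bowl_1_rim below 0.025 m and z of bulb_1_mid in the frame of bowl_1_rim below -0.005 m) or (horizontal distance between bulb_1_mid and bowl_2_rim below 0.025 m and z of bulb_1_mid in the frame of bowl_2_rim below -0.005 m) or (horizontal distance between bulb_1_mid and bowl_3_rim below 0.025 m and z of bulb_1_mid in the frame of bowl_3_rim below -0.005 m)) and ((z of bulb_2_mid in the frame of box_closed between -0.088 and -0.04 m and x of bulb_2_mid in the frame of box_closed between -0.05 and 0.05 m and y of bulb_2_mid in the frame of box_closed between -0.085 and 0.085 m) or (horizontal distance between bulb_2_mid and bowl_1_rim below 0.025 m and z of bulb_2_mid in the frame of bowl_1_rim below -0.005 m) or (horizontal distance between bulb_2_mid and bowl_2_rim below 0.025 m and z of bulb_2_mid in the frame of bowl_2_rim below -0.005 m) or (horizontal distance between bulb_2_mid and bowl_3_rim below 0.025 m and z of bulb_2_mid in the frame of bowl_3_rim below -0.005 m)) and ((z of bulb_3_mid in the frame of box_closed between -0.088 and -0.04 m and x of bulb_3_mid in the frame of box_closed between -0.05 and 0.05 m and y of bulb_3_mid in the frame of box_closed between -0.085 and 0.085 m) or (horizontal distance between bulb_3_mid and bowl_1_rim below 0.025 m and z of bulb_3_mid in the frame of bowl_1_rim below -0.005 m) or (horizontal distance between bulb_3_mid and bowl_2_rim below 0.025 m and z of bulb_3_mid in the frame of bowl_2_rim below -0.005 m) or (horizontal distance between bulb_3_mid and bowl_3_rim below 0.025 m and z of bulb_3_mid in the frame of bowl_3_rim below -0.005 m)) and horizontal distance between lid_grip and box_closed below 0.009 m and z of lid_grip in the frame of box_closed between -0.004 and 0.0045 m and angle between the y axis of lid_grip and the y axis of box_closed, either way round below 0.06 rad); the robot touches nothing.
It fails at once if a bowl was tipped over (angle between any of bowl_1_rim, bowl_2_rim, bowl_3_rim's own z axis and vertical above 0.7 rad).
It fails at once if a bystander was knocked over or pushed away (distance of any of pepper_mill, salt_shaker, timer from where it was at the start of the episode above 0.03 m).
Of bowl_1, bowl_2, bowl_3 only 2 to 3 are there at a start; the rules pass over those that are not, and their reading is None.
At some moment in a run one of bowl_1, bowl_2, bowl_3, cover_1, cover_2, cover_3 may be knocked a few centimetres aside while the robot is not near it.
Once in a run the grip may slacken for a moment while it holds something.
It also fails if it takes over 210 s, if anything falls off the work surface, if the arm or the gripper's body presses on something with over 40 N, if the wrist force passes 120 N, or if a joint passes its speed limit or range.

## Robot

A 6-joint arm with a two-finger parallel gripper is mounted at the origin on a cart in front of the work surface, level with it; the furniture and walls round the work are solid. World frame = base frame: x ahead of the robot, y to its left, z up, the work surface at z = 0. Lengths are in m, angles in rad, forces in N, time in s.
With the tool pointing down it reaches from about 0.275 to 0.725 m from the base axis. Payload 15.9 kg.
Tool frame: the origin (TCP) lies on the mounting face of the last link; the fingertips stand 173 mm ahead of it and the grasp point (between the pads) lies 155 mm ahead of it; z points along the fingers, y is the line along which they close (so a half turn about z gives the same grasp; the last joint's range is limited). The gripper opens to 85 mm and grips with 20 to 120 N. Pads are 22 mm wide; open, the fingers measure 114 mm over their backs; the gripper's body (76 mm by 85 mm) begins 54 mm behind the grasp point. The pads swing forward as they close: fully open they stand 13 mm farther back than shut.
Start: joints at [-1.31, 0.213, -0.034, 1.323, 0, 1.571], TCP at [0.129, -0.483, 0.405] pointing down, gripper open.
Joint ranges: [-2.98, 2.98], [-0.74, 1.72], [-1.14, 1.35], [-2.1, 2.04], [-1.57, 1.44], [-3.14, 3.14]. Speed limits (rad/s): [1.89, 1.89, 2.39, 2.57, 3.14, 3.14].

## Interface

Orientations are given as a unit quaternion [x, y, z, w].
In Python, from cell import sense, camera, workorder gives the robot as it stands.
- The arm moves only by the tool servo_tool, never from a script. Its arguments are lists of equal length, an entry for each row: "hand": the opening, from 0 (shut) to 1 (fully open); "offset": the shift along the world's x, y, z in cm, a list of three; "roll": the turn about the world's z in degrees. In form: {"hand": [hand, ...], "offset": [[tx, ty, tz], ...], "roll": [roll, ...]}. A call has 1 to 10 rows; each row shifts and turns the commanded pose from where the row before left it; what a row does not reach is not made up. A row lasts 1/10 s, in which the tool goes at most 50 mm and 8.59 degrees, less where a joint would pass 70% of its speed; a pose out of reach is approached as far as the arm can. A call with a gripper value outside its range is refused whole. The fingers move at their own pace and stop on an object; "grip_force" is the grip in N (left out, the last holds). Time passes only in rows, so rows that do not move let the fingers close. It gives the time, the measured TCP pose, the force, the opening and the grip force at its end, in the units of the state.
- sense(): the state, without advancing time (a new reading comes with each control period).
- camera(name): name is "side" or "top"; returns a dict with "frame" (400x640x3 uint8, red, green, blue), "mtx" (3x3 intrinsics, pixels), "world_from_camera" (4x4, takes a point from camera to world coordinates). Camera axes: x right, y up, looking along -z (the intrinsics and any distortion apply to the point x, -y, -z); pixel columns grow to the right and rows downward; lengths in m; the calibration is good to about 2 mm. A picture is of the moment at which its call begins. There is no depth.
- workorder.sign_off(): hands the job in; it is judged then, once.
The state is a dict: "t": time; "joint_positions": joint angles; "joint_vel": joint speeds; "joint_torque": joint torques, N m; "eef_pos": TCP position; "tcp_rot": TCP orientation; "contact_force": force on the tool from outside, world axes, zero at the start; "torque": the same for the moment, N m; "gripper_width": finger opening in m; "finger_force": force on a finger pad.
Only numpy, scipy, OpenCV 4.12 (cv2) and the standard library are available. Lean on these libraries where they do the work, as an engineer would, in place of code of your own. Each camera call takes 0.05 s, during which the arm holds its last target. There are 200 camera calls.

## Working session

There is one attempt and no reset: what is moved stays moved. The work goes in short steps, Python scripts to look and compute and a tool call to move; the robot and the scene stay as the last step left them, time stands still between calls to the robot, and variables do not carry over. Pictures are saved under pics/ and viewed, at most 14 in all, crops included, and the job is handed in when it is done.

Besides the shell and the picture viewer there is one more tool, called after "Request:" as name([rows], argument=value, ...), one row to a line, values as JSON. servo_tool: Moves the arm, as the interface text tells. Its arguments: {"type":"object","properties":{"hand":{"type":"array","items":{"type":"number"}},"offset":{"type":"array","items":{"type":"array","items":{"type":"number"}}},"roll":{"type":"array","items":{"type":"number"}},"grip_force":{"type":"number"}},"required":["hand","offset","roll"]}

```bash
ls; mkdir -p pics
cat > h.py <<'E'
import numpy as np, cv2
from cell import sense, camera, workorder
def snap(name,tag):
    c=camera(name); cv2.imwrite(f'pics/{tag}.png',cv2.cvtColor(c['frame'],cv2.COLOR_RGB2BGR)); np.savez(f'pics/{tag}.npz',**{k:np.asarray(v) for k,v in c.items()}); return c
def load(tag): return dict(np.load(f'pics/{tag}.npz'))
def toworld(c,px,z):
    M=c['world_from_camera']; K=c['mtx']
    d=np.linalg.inv(K)@np.array([px[0],px[1],1.]); d=M[:3,:3]@np.array([d[0],-d[1],-d[2]])
    o=M[:3,3]; return o+d*(z-o[2])/d[2]
def topix(c,p):
    M=c['world_from_camera']; q=M[:3,:3].T@(np.asarray(p,float)-M[:3,3]); v=c['mtx']@np.array([q[0],-q[1],-q[2]]); return v[:2]/v[2]
E
python3 - <<'E'
from h import *
for n in('top','side'):
    c=snap(n,n+'0'); print({k:(v.shape if k=='frame' else np.round(v,3)) for k,v in c.items()})
s=sense();print(s)
E
```

```text
pics
{'frame': (400, 640, 3), 'mtx': array([[361.072,   0.   , 313.683],
       [  0.   , 361.072, 196.774],
       [  0.   ,   0.   ,   1.   ]]), 'world_from_camera': array([[ 0.005,  0.993, -0.115,  0.487],
       [-1.   ,  0.008,  0.019,  0.028],
       [ 0.02 ,  0.115,  0.993,  0.981],
       [ 0.   ,  0.   ,  0.   ,  1.   ]])}
{'frame': (400, 640, 3), 'mtx': array([[492.332,   0.   , 314.65 ],
       [  0.   , 492.332, 199.733],
       [  0.   ,   0.   ,   1.   ]]), 'world_from_camera': array([[-0.922,  0.185, -0.34 ,  0.182],
       [-0.387, -0.45 ,  0.805,  0.952],
       [-0.004,  0.874,  0.486,  0.633],
       [ 0.   ,  0.   ,  0.   ,  1.   ]])}
{'t': 0.1, 'joint_positions': array([-1.30999377e+00,  2.13310790e-01, -3.49745959e-02,  1.32350312e+00,
        2.13163744e-05,  1.57077010e+00]), 'joint_vel': array([ 0.00131107, -0.00135045,  0.00030453, -0.00048574, -0.00027528,
        0.00035304]), 'joint_torque': array([ 1.74821365e-03, -6.87249041e+01,  4.87807596e+01,  1.22247500e-02,
        3.18248231e-04, -3.39877579e-05]), 'eef_pos': array([ 0.12889766, -0.48296613,  0.40427228]), 'tcp_rot': array([ 9.91507968e-01,  1.30045004e-01, -5.39332975e-05, -4.93263744e-04]), 'contact_force': array([-0.22994917,  0.04259298,  0.19368125]), 'torque': array([0.00725196, 0.03250418, 0.05089916]), 'finger_force': 0.0, 'gripper_width': 0.0849693884777254}
```

View pics/top0.png

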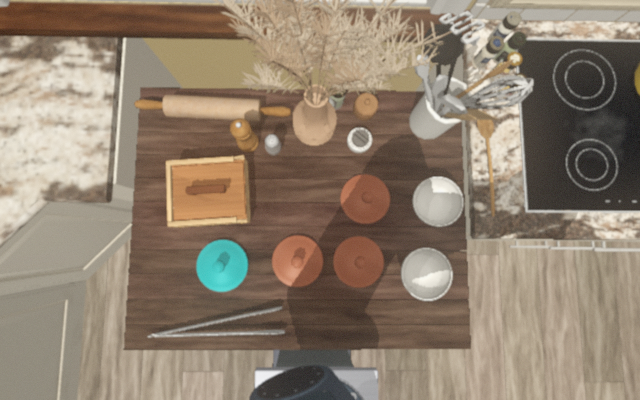

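View pics/side0.png

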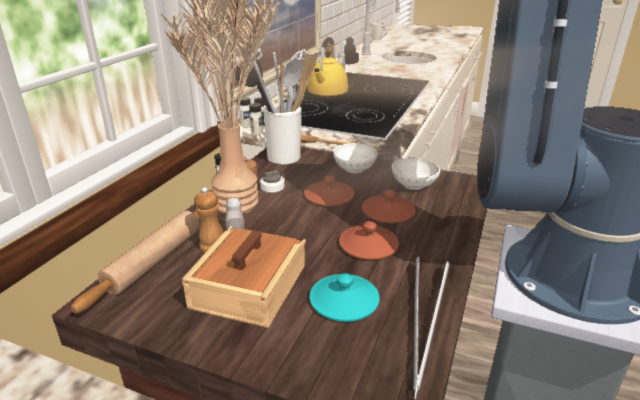

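Top view: the box is at (207,191) with its grip bar at (207,187). The two bowls are at (438,201) and (427,274), and the third is absent. The bystanders are the mill (243,134), shaker (272,144) and timer (360,139).
Cover candidates are terracotta (365,198), (297,261) and (358,262), plus turquoise (222,265). The terracotta ones match the description, so the turquoise one stays put. Next I'll fit the shapes and check them in one enlarged crop.

```bash
cat >> h.py <<'E'
from scipy.optimize import least_squares
def circ3d(c,x,y,r,z):
    a=np.linspace(0,2*np.pi,120,endpoint=False)
    return np.array([topix(c,(x+r*np.cos(t),y+r*np.sin(t),z)) for t in a])
def masks(c):
    hsv=cv2.cvtColor(c['frame'],cv2.COLOR_RGB2HSV); lab=cv2.cvtColor(c['frame'],cv2.COLOR_RGB2LAB).astype(int)
    return hsv,lab
def edgefit(c,px,r,z,ch,search=8):
    """Fit horizontal circle (radius r, height z) to strongest radial gradient; ch: float image"""
    g=cv2.GaussianBlur(ch.astype(np.float32),(0,0),0.8)
    x,y=toworld(c,px,z)[:2]
    for it in range(5):
        rr=r+np.arange(-.016,.0161,.0008)/(1 if it<2 else 2)
        a=np.linspace(0,2*np.pi,90,endpoint=False); pts=[];
        for t in a:
            P=np.array([topix(c,(x+q*np.cos(t),y+q*np.sin(t),z)) for q in rr]).astype(np.float32)
            v=cv2.remap(g,P[:,0].reshape(1,-1),P[:,1].reshape(1,-1),cv2.INTER_LINEAR)[0]
            d=-np.gradient(v); k=d.argmax(); pts.append((x+rr[k]*np.cos(t),y+rr[k]*np.sin(t)))
        pts=np.array(pts)
        f=least_squares(lambda p:np.hypot(pts[:,0]-p[0],pts[:,1]-p[1])-p[2],[x,y,r],loss='soft_l1',f_scale=.0015)
        x,y=f.x[:2]
    res=np.abs(f.fun); return f.x, np.median(res)
E
cat > m.py <<'E'
from h import *
c=load('top0'); hsv,lab=masks(c); img=cv2.cvtColor(c['frame'],cv2.COLOR_RGB2BGR)
L=lab[...,0]; red=lab[...,1]
for n,px in dict(A=(365,199),B=(297,261),C=(358,262)).items():
    f,e=edgefit(c,px,.067,.008,red); print(n,np.round(f,4),e)
    for p in circ3d(c,f[0],f[1],.067,.008): img[int(round(p[1])),int(round(p[0]))]=(255,255,0)
    k=topix(c,(f[0],f[1],.0475)); img[int(round(k[1])),int(round(k[0]))]=(255,255,0)
for n,px in dict(b1=(438,201),b2=(427,274)).items():
    f,e=edgefit(c,px,.065,.055,L); print(n,np.round(f,4),e)
    for p in circ3d(c,f[0],f[1],.065,.055): img[int(round(p[1])),int(round(p[0]))]=(0,0,255)
np.save('ann.npy',img)
cv2.imwrite('pics/c1.png',cv2.resize(img[120:310,155:475],None,fx=2.5,fy=2.5,interpolation=cv2.INTER_NEAREST))
E
python3 m.py
```

```text
A [ 0.5971 -0.1298  0.0679] 0.0005170558542364478
B [0.4299 0.0525 0.0681] 0.0006370397869335867
C [ 0.4281 -0.11    0.0677] 0.00046921131103524333
b1 [ 0.5865 -0.3123  0.0663] 0.0005534853882179155
b2 [ 0.401  -0.2769  0.0663] 0.0005381511799636141
```

View pics/c1.png

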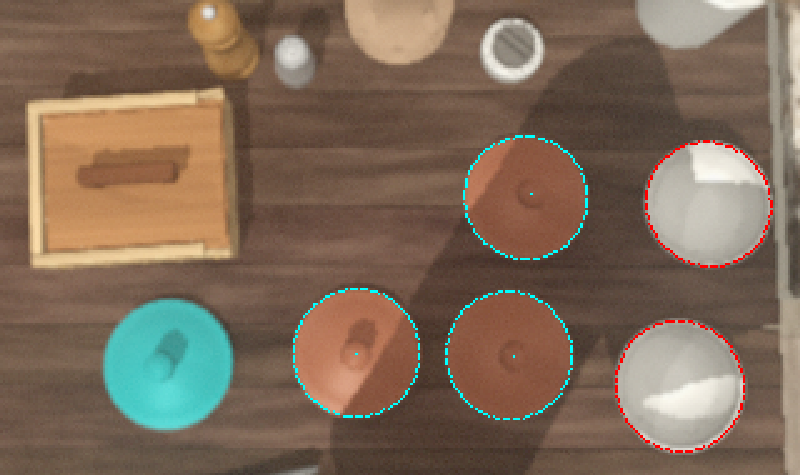

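Run:
```python
from h import *
c=load('top0'); P=lambda u,v:(155+(u-.5)/2.5,120+(v-.5)/2.5)
for n,(u,v),z in [('LT',(27,103),.072),('LB',(32,267),.072),('T@195',(195,92.5),.072),('B@203',(203,257),.072),('barLB',(80,187),.101),('barRB',(178,183),.101),('barLT',(78,166),.101),('barRT',(178,161),.101)]:
    print(n,np.round(toworld(c,P(u,v),z),4))
img=cv2.cvtColor(c['frame'],cv2.COLOR_RGB2BGR)
cv2.imwrite('pics/c2.png',cv2.resize(img[145:235,155:265],None,fx=6,fy=6,interpolation=cv2.INTER_CUBIC))
for n,p,z in [('mill',(241,126),.15),('shaker',(271,141),.09),('timer',(360,139),.048),('vase',(315,120),.06)]: print(n,np.round(toworld(c,p,z),3))
```

```text
LT [0.6816 0.3875 0.072 ]
LB [0.5154 0.3739 0.072 ]
T@195 [0.6942 0.2178 0.072 ]
B@203 [0.5264 0.2046 0.072 ]
barLB [0.5926 0.3205 0.101 ]
barRB [0.5973 0.2255 0.101 ]
barLT [0.6132 0.3234 0.101 ]
barRT [0.619  0.2262 0.101 ]
mill [0.751 0.185 0.15 ]
shaker [0.732 0.119 0.09 ]
timer [ 0.751 -0.112  0.048]
vase [0.798 0.008 0.06 ]
```

View pics/c2.png

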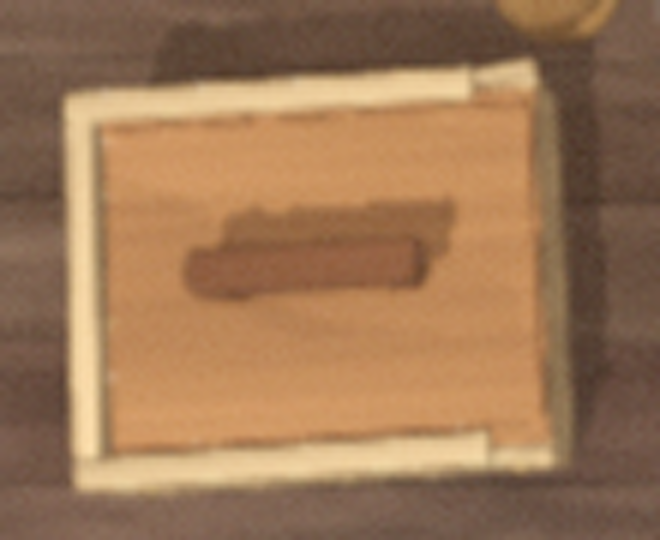

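Both fits look right: the cyan and red circles sit on the terracotta covers (A, B and C) and the bowl rims. The enlarged box shows the bar centred near (205,190) and a box yaw of about +4°. Moving to the lid.

Request:
servo_tool([
  [2.4, 3.8, 0],
  [2.4, 3.8, 0],
  [2.4, 3.8, 0],
  [2.4, 3.8, 0],
  [2.4, 3.8, 0],
  [2.4, 3.8, 0],
  [2.4, 3.8, 0],
  [2.4, 3.8, 0],
  [2.4, 3.8, 0],
  [2.4, 3.8, 0],
], hand=[1, 1, 1, 1, 1, 1, 1, 1, 1, 1], roll=[4, 4, 4, 4, 4, 4, 4, 4, 4, 4], grip_force=40)

```text
t: 1.1
eef_pos: [0.3694, -0.1012, 0.4047]
tcp_rot: [0.887, 0.463, -0.0, 0.0]
contact_force: [0.7, -1.2, -0.9]
gripper_width: 0.0854
finger_force: 0.0
```

Request:
servo_tool([
  [2.4, 3.8, 0],
  [2.4, 3.8, 0],
  [2.4, 3.8, 0],
  [2.4, 3.8, 0],
  [2.4, 3.8, 0],
  [2.4, 3.8, 0],
  [2.4, 3.8, -2],
  [2.4, 3.8, -2],
  [2.4, 3.8, -2],
  [2.4, 3.8, -2],
], hand=[1, 1, 1, 1, 1, 1, 1, 1, 1, 1], roll=[4, 4, 4, 4, 4, 4, 4, 4, 4, 4])

```text
t: 2.1
eef_pos: [0.6095, 0.2786, 0.3234]
tcp_rot: [0.675, 0.738, -0.0, -0.0]
contact_force: [0.6, 0.1, 1.2]
gripper_width: 0.0852
finger_force: 0.0
```

Request:
servo_tool([
  [-0.2, -0.1, -2.5],
  [-0.2, -0.1, -2.5],
  [0, 0, -1.5],
  [0, 0, -1],
  [0, 0, 0],
  [0, 0, 0],
  [0, 0, 0],
  [0, 0, 0],
  [0, 0, 0],
  [0, 0, 0],
], hand=[1, 1, 1, 1, 1, 0, 0, 0, 0, 0], roll=[-1, 0, 0, 0, 0, 0, 0, 0, 0, 0])

```text
t: 3.1
eef_pos: [0.606, 0.2752, 0.2509]
tcp_rot: [0.682, 0.731, 0.002, 0.001]
contact_force: [1.3, -0.1, -1.1]
gripper_width: 0.0194
finger_force: 44.0
```

Run:
```python
from h import *
c=snap('side','s1');s=sense();print(s['eef_pos'],s['gripper_width'],s['finger_force'],s['contact_force'],s['joint_positions'])
cv2.imwrite('pics/s1c.png',cv2.resize(cv2.cvtColor(c['frame'],cv2.COLOR_RGB2BGR)[150:350,100:420],None,fx=2.4,fy=2.4))
```

```text
[0.60587218 0.27523922 0.25078309] 0.018715113831136856 44.463531374931335 [6.34676385 2.65822498 1.32269167] [ 4.26447287e-01  6.15659648e-01  1.75225057e-01  1.12683760e+00
 -1.63230768e-04  1.92850746e+00]
```

View pics/s1c.png

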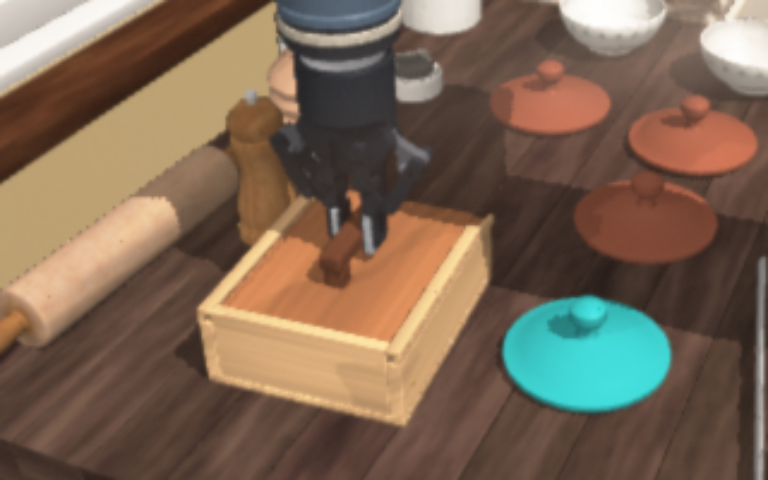

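The fingers hold the bar, at about (345,250) in the crop. Now sliding the lid out.

Request:
servo_tool([
  [0, 0, 0.15],
  [0.07, -1, 0],
  [0.07, -1, 0],
  [0.07, -1, 0],
  [0.07, -1, 0],
  [0.07, -1, 0],
  [0.07, -1, 0],
  [0.07, -1, 0],
  [0.07, -1, 0],
  [0, 0, 0],
], hand=[0, 0, 0, 0, 0, 0, 0, 0, 0, 0], roll=[0, 0, 0, 0, 0, 0, 0, 0, 0, 0], grip_force=60)

```text
t: 4.15
eef_pos: [0.6116, 0.1941, 0.252]
tcp_rot: [0.683, 0.731, 0.001, 0.001]
contact_force: [8.1, -0.9, -1.4]
gripper_width: 0.0191
finger_force: 63.0
```

Request:
servo_tool([
  [0.15, -1, 0],
  [0.08, -1, 0],
  [0.08, -1, 0],
  [0.08, -1, 0],
  [0.08, -1, 0],
  [0.08, -1.2, 0],
  [0.08, -1.2, 0],
  [0.08, -1.2, 0],
  [0.08, -1.2, 0],
  [0.08, -1.2, 0],
], hand=[0, 0, 0, 0, 0, 0, 0, 0, 0, 0], roll=[0, 0, 0, 0, 0, 0, 0, 0, 0, 0])

```text
t: 5.15
eef_pos: [0.6189, 0.0837, 0.251]
tcp_rot: [0.682, 0.731, -0.0, -0.0]
contact_force: [-0.2, -0.6, -2.5]
gripper_width: 0.0188
finger_force: 62.8
```

Request:
servo_tool([
  [0.05, -1, 0],
  [0, -0.3, 0.2],
  [0, 0, 0.2],
  [0, 0, 0],
], hand=[0, 0, 0, 0], roll=[0, 0, 0, 0])

```text
t: 5.55
eef_pos: [0.6198, 0.0722, 0.2556]
tcp_rot: [0.682, 0.731, 0.0, 0.0]
contact_force: [-1.0, 0.0, -2.5]
gripper_width: 0.0191
finger_force: 62.8
```

Run:
```python
from h import *
c=snap('side','s2')
cv2.imwrite('pics/s2c.png',cv2.resize(cv2.cvtColor(c['frame'],cv2.COLOR_RGB2BGR)[130:330,150:470],None,fx=2.4,fy=2.4))
```

```text
(no output)
```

View pics/s2c.png

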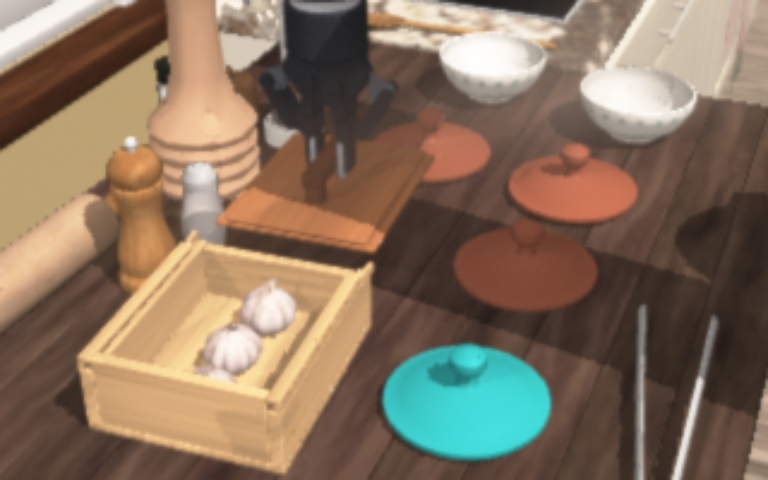

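The lid is clear of the box and held level. The heads stand in the box at (268,308), (232,348) and (215,378) in the crop. I'll shift away from the shaker and lay the lid down.

Request:
servo_tool([
  [-0.7, -0.5, 0],
  [-0.7, -0.5, 0],
  [0, 0, -2],
  [0, 0, -2],
  [0, 0, -1.2],
  [0, 0, -0.6],
  [0, 0, -0.3],
  [0, 0, 0],
], hand=[0, 0, 0, 0, 0, 0, 0, 0], roll=[0, 0, 0, 0, 0, 0, 0, 0])

```text
t: 6.4
eef_pos: [0.6058, 0.0619, 0.1944]
tcp_rot: [0.682, 0.731, 0.0, 0.0]
contact_force: [-0.4, 0.1, -2.9]
gripper_width: 0.0189
finger_force: 62.7
```

Request:
servo_tool([
  [0, 0, -0.2],
  [0, 0, -0.1],
  [0, 0, -0.1],
  [0, 0, 0],
], hand=[0, 0, 0, 0], roll=[0, 0, 0, 0])

```text
t: 6.8
eef_pos: [0.6059, 0.062, 0.1916]
tcp_rot: [0.682, 0.731, 0.001, 0.0]
contact_force: [-7.2, -0.9, 13.8]
gripper_width: 0.0191
finger_force: 65.0
```

Request:
servo_tool([
  [0, 0, 0],
  [0, 0, 0],
  [0, 0, 0.5],
  [0, 0, 3],
  [0, 0, 3],
  [0, 0, 3],
  [-1, -2, 2],
  [0, 0, 0],
], hand=[1, 1, 1, 1, 1, 1, 1, 1], roll=[0, 0, 0, 0, 0, 0, 0, 0])

```text
t: 7.6
eef_pos: [0.5959, 0.0407, 0.3086]
tcp_rot: [0.683, 0.731, 0.001, 0.002]
contact_force: [1.8, 0.6, -0.5]
gripper_width: 0.0855
finger_force: 0.0
```

Run:
```python
from h import *
c=snap('top','t2'); img=cv2.cvtColor(c['frame'],cv2.COLOR_RGB2BGR)
cv2.imwrite('pics/t2c.png',cv2.resize(img[140:240,155:355],None,fx=4,fy=4,interpolation=cv2.INTER_CUBIC))
```

```text
(no output)
```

View pics/t2c.png

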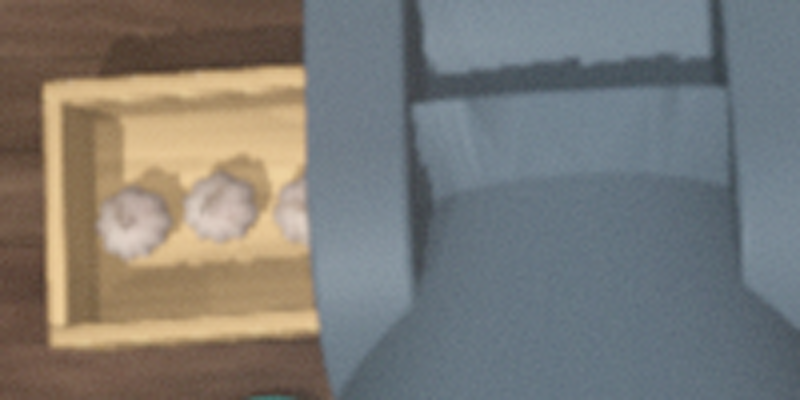

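The heads are at (188,195) and (210,191.5) in full-image pixels. The third, nearest the mouth, is half hidden behind the arm.

Run:
```python
from h import *
c=load('t2'); hsv,lab=masks(c)
m=((hsv[...,1]<70)&(hsv[...,2]>120)).astype(np.uint8); m[:, 231:]=0; m[:160]=0; m[225:]=0; m[:,:175]=0
n,l,s,ce=cv2.connectedComponentsWithStats(m)
for k in range(1,n):
    if s[k,4]>40: print(s[k],ce[k],np.round(toworld(c,ce[k],.029),4))
for p in [(188.2,195.2),(210,191.5)]: print(np.round(toworld(c,p,.029),4))
```

```text
[201 183  18  18 245] [209.49387755 191.58367347] [0.6097 0.2852 0.029 ]
[223 184   8  17  94] [227.41489362 192.4787234 ] [0.6077 0.238  0.029 ]
[179 187  19  18 249] [187.82730924 195.42168675] [0.599  0.3416 0.029 ]
[0.5996 0.3406 0.029 ]
[0.6099 0.2839 0.029 ]
```

Request:
servo_tool([
  [0.2, 3, 0],
  [0.2, 3, 0],
  [0.2, 3, 0],
  [0.2, 3, 0],
  [0.2, 3, 0],
  [0.3, 3.7, 0],
  [0, 0, -3],
  [0, 0, -3],
  [0, 0, -2],
  [0, 0, 0],
], hand=[1, 1, 1, 1, 1, 1, 1, 1, 1, 1], roll=[0, 0, 0, 0, 0, 0, 0, 0, 0, 0], grip_force=30)

```text
t: 8.65
eef_pos: [0.6073, 0.229, 0.2213]
tcp_rot: [0.682, 0.731, -0.003, -0.001]
contact_force: [-0.8, 1.0, 0.9]
gripper_width: 0.0858
finger_force: 0.0
```

Request:
servo_tool([
  [0.1, 0, -1.5],
  [0, 0, -1.3],
  [0, 0, 0],
  [0, 0, 0],
  [0, 0, 0],
  [0, 0, 0],
  [0, 0, 0],
  [0, 0, 1.5],
  [0, 0, 1.5],
], hand=[1, 1, 1, 0, 0, 0, 0, 0, 0], roll=[0, 0, 0, 0, 0, 0, 0, 0, 0])

```text
t: 9.55
eef_pos: [0.6096, 0.2289, 0.2278]
tcp_rot: [0.682, 0.731, -0.0, -0.0]
contact_force: [0.2, -0.4, 0.2]
gripper_width: 0.0458
finger_force: 30.7
```

Request:
servo_tool([
  [0, 0, 3],
  [0, 0, 3.5],
  [0, 0, 3.5],
  [-1.5, -3.6, 0],
  [-1.5, -3.6, 0],
  [-1.5, -3.6, 0],
  [-1.5, -3.6, 0],
  [-1.5, -3.6, 0],
  [-1.5, -3.6, 0],
  [-1.5, -3.6, 0],
], hand=[0, 0, 0, 0, 0, 0, 0, 0, 0, 0], roll=[0, 0, 0, 0, 0, 0, 0, 0, 0, 0])

```text
t: 10.55
eef_pos: [0.5039, -0.0243, 0.3278]
tcp_rot: [0.682, 0.731, 0.0, 0.0]
contact_force: [1.0, -0.5, -1.0]
gripper_width: 0.046
finger_force: 30.9
```

Request:
servo_tool([
  [-1.5, -3, 0],
  [-1.5, -3, 0],
  [-1, -2, 0],
  [0, 0, 0],
], hand=[0, 0, 0, 0], roll=[0, 0, 0, 0])

```text
t: 10.95
eef_pos: [0.4637, -0.105, 0.3279]
tcp_rot: [0.683, 0.73, -0.0, 0.0]
contact_force: [-0.1, 0.6, -0.4]
gripper_width: 0.0456
finger_force: 30.9
```

```bash
cat > loc.py <<'E'
from h import *
import sys
G=dict(A=(.5971,-.1298),B=(.4299,.0525),C=(.4281,-.11),b1=(.5865,-.3123),b2=(.401,-.2769))
def run(tag,names=G):
    c=snap('top',tag); hsv,lab=masks(c)
    for n in names:
        g=G[n]; z,r,ch=(.008,.067,lab[...,1]) if n in 'ABC' else (.055,.065,lab[...,0])
        f,e=edgefit(c,topix(c,(*g,z)),r,z,ch); print(n,np.round(f,4),round(e,4),'MOVED?' if np.hypot(f[0]-g[0],f[1]-g[1])>.004 else '')
    s=sense(); print(s['t'],np.round(s['eef_pos'],4),round(s['gripper_width'],4),np.round(s['contact_force'],1))
if __name__=='__main__': run(sys.argv[1])
E
python3 loc.py t3
```

```text
A [ 0.601  -0.1264  0.0641] 0.0025 MOVED?
B [0.4296 0.0524 0.0678] 0.0006 
C [ 0.4277 -0.1124  0.0695] 0.0012 
b1 [ 0.5887 -0.314   0.0646] 0.0013 
b2 [ 0.4172 -0.2569  0.0669] 0.0029 MOVED?
11.0 [ 0.4643 -0.104   0.3278] 0.0457 [ 0.5  0.6 -0.6]
```

View pics/t3.png

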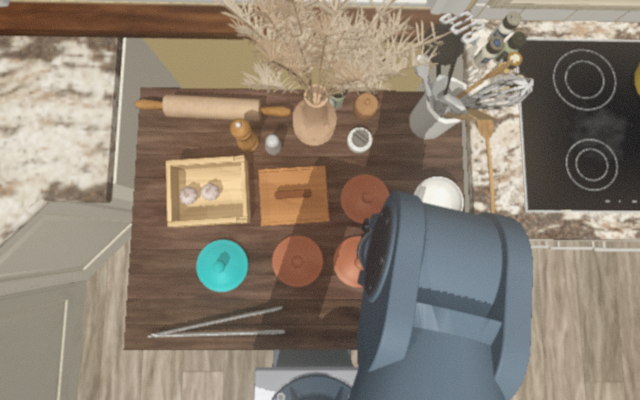

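Only the arm hides things here: the lid lies at (293,195) and the two remaining heads are at (189,195) and (210,191). I'll check for nudges in the side view by matching patches against the first frame.

```bash
cat > sh.py <<'E'
from h import *
import sys
G=dict(A=(.5971,-.1298,.02),B=(.4299,.0525,.02),C=(.4281,-.11,.02),b1=(.5865,-.3123,.03),b2=(.401,-.2769,.03))
def shift(tag,names=G,ref='side0'):
    c=snap('side',tag); r=load(ref); gr=lambda x:cv2.cvtColor(x['frame'],cv2.COLOR_RGB2LAB)[...,1:] 
    for n in names:
        u,v=topix(r,G[n]).astype(int); w,h=(30,22)
        T=r['frame'][v-h:v+h,u-w:u+w]; S=c['frame'][v-h-25:v+h+25,u-w-35:u+w+35]
        R=cv2.matchTemplate(S,T,cv2.TM_CCOEFF_NORMED); _,m,_,l=cv2.minMaxLoc(R); print(n,(u,v),'shift',l[0]-35,l[1]-25,round(m,2))
if __name__=='__main__': shift(sys.argv[1])
E
python3 sh.py s3
```

```text
A (np.int64(328), np.int64(189)) shift 0 0 0.86
B (np.int64(368), np.int64(237)) shift -1 1 0.68
C (np.int64(388), np.int64(204)) shift 0 0 0.7
b1 (np.int64(354), np.int64(160)) shift 0 0 0.9
b2 (np.int64(414), np.int64(175)) shift 0 0 0.91
```

Request:
servo_tool([
  [-1.26, -3.46, 0],
  [-1.26, -3.46, 0],
  [-1.26, -3.46, 0],
  [-1.26, -3.46, 0],
  [-1.26, -3.46, 0],
  [0, 0, -3],
  [0, 0, -3],
  [0, 0, -3],
  [0, 0, -2],
  [0, 0, -0.5],
], hand=[0, 0, 0, 0, 0, 0, 0, 0, 0, 0], roll=[0, 0, 0, 0, 0, 0, 0, 0, 0, 0])

```text
t: 12.05
eef_pos: [0.4017, -0.2751, 0.2104]
tcp_rot: [0.682, 0.731, -0.0, -0.001]
contact_force: [-0.4, -0.1, -0.0]
gripper_width: 0.0457
finger_force: 31.0
```

Request:
servo_tool([
  [0, 0, 0],
], hand=[0], roll=[0])

```text
t: 12.15
eef_pos: [0.4021, -0.2756, 0.2121]
tcp_rot: [0.682, 0.731, -0.0, -0.0]
contact_force: [-0.7, 0.3, -0.2]
gripper_width: 0.0456
finger_force: 31.0
```

Request:
servo_tool([
  [0, 0, -0.5],
  [0, 0, -0.5],
  [0, 0, 0],
  [0, 0, 0],
  [0, 0, 0],
  [0, 0, 0],
  [0, 0, 1],
  [0, 0, 3],
  [0, 0, 3],
  [0, 0, 3],
], hand=[0, 0, 0, 0.64, 0.64, 0.64, 0.64, 0.64, 0.64, 0.64], roll=[0, 0, 0, 0, 0, 0, 0, 0, 0, 0])

```text
t: 13.15
eef_pos: [0.4015, -0.276, 0.3042]
tcp_rot: [0.682, 0.731, 0.0, 0.0]
contact_force: [2.0, -0.5, -1.2]
gripper_width: 0.0548
finger_force: 0.0
```

Request:
servo_tool([
  [1.5, 4, 0.2],
  [1.5, 4, 0],
  [1.5, 4, 0],
  [1.5, 4, 0],
  [1.5, 4, 0],
  [1.5, 4, 0],
  [1.5, 4, 0],
  [1.5, 4, 0],
  [1.5, 4, 0],
  [1.5, 4, 0],
], hand=[1, 1, 1, 1, 1, 1, 1, 1, 1, 1], roll=[0, 0, 0, 0, 0, 0, 0, 0, 0, 0])

```text
t: 14.15
eef_pos: [0.552, 0.1257, 0.3052]
tcp_rot: [0.682, 0.731, 0.0, 0.0]
contact_force: [2.1, -0.7, -0.3]
gripper_width: 0.0852
finger_force: 0.0
```

Request:
servo_tool([
  [1.5, 4, 0],
  [1.5, 4, 0],
  [1.5, 4, 0],
  [1.3, 4.1, 0],
  [0, 0, 0],
  [0, 0, 0],
], hand=[1, 1, 1, 1, 1, 1], roll=[0, 0, 0, 0, 0, 0])

```text
t: 14.75
eef_pos: [0.6096, 0.2856, 0.3043]
tcp_rot: [0.682, 0.731, -0.0, 0.0]
contact_force: [-1.2, 0.2, -0.5]
gripper_width: 0.0855
finger_force: 0.0
```

```bash
python3 loc.py t4; python3 sh.py s4
python3 - <<'E'
import cv2
a=cv2.imread('pics/t4.png')[100:320,150:480]; cv2.imwrite('pics/t4c.png',cv2.resize(a,None,fx=2.4,fy=2.4,interpolation=cv2.INTER_CUBIC))
E
```

```text
A [ 0.5966 -0.1299  0.0682] 0.0005 
B [0.4295 0.0523 0.0678] 0.0005 
C [ 0.4283 -0.1099  0.0682] 0.0004 
b1 [ 0.5862 -0.3125  0.0668] 0.0006 
b2 [ 0.401  -0.277   0.0664] 0.0005 
14.8 [0.6095 0.2847 0.3045] 0.0854 [-0.3 -0.3 -0.3]
A (np.int64(328), np.int64(189)) shift 3 -1 0.71
B (np.int64(368), np.int64(237)) shift 0 0 0.36
C (np.int64(388), np.int64(204)) shift 0 0 0.68
b1 (np.int64(354), np.int64(160)) shift 1 0 0.93
b2 (np.int64(414), np.int64(175)) shift 0 0 0.91
```

View pics/t4c.png

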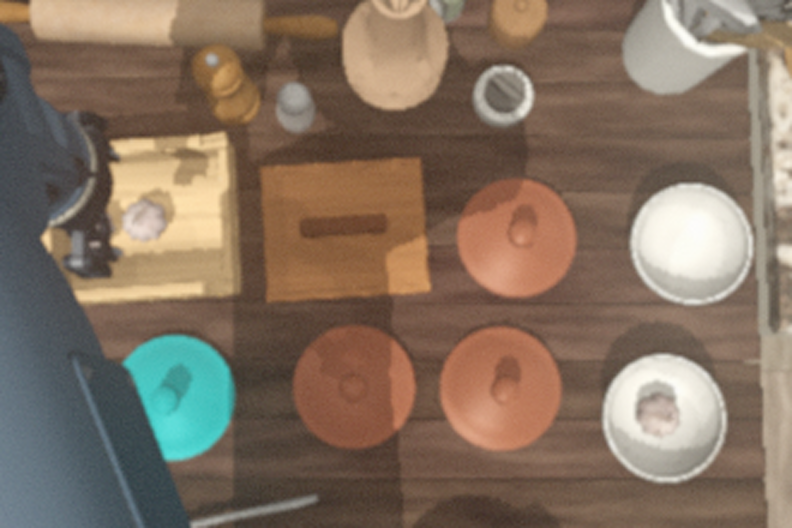

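One head sits in the lower bowl at (657,411) in the crop and nothing has shifted. The middle head is in the box at (145,220).

Request:
servo_tool([
  [0, 0, -3],
  [0, 0, -3],
  [0, 0, -3],
  [0, 0, -2.1],
  [0, 0, 0],
  [0, 0, 0],
  [0, 0, 0],
  [0, 0, 0],
  [0, 0, 0],
  [0, 0, 0],
], hand=[1, 1, 1, 1, 1, 0, 0, 0, 0, 0], roll=[0, 0, 0, 0, 0, 0, 0, 0, 0, 0])

```text
t: 15.85
eef_pos: [0.61, 0.285, 0.1951]
tcp_rot: [0.682, 0.731, 0.001, 0.0]
contact_force: [-3.8, -2.2, 12.4]
gripper_width: 0.0436
finger_force: 29.2
```

Request:
servo_tool([
  [0, 0, 2],
  [0, 0, 3.5],
  [0, 0, 4],
  [0, 0, 4],
  [0, -4, 0],
  [0, -4, 0],
  [-0.2, -4.4, 0],
  [-0.2, -4.4, 0],
  [-0.2, -4.4, 0],
  [-0.2, -4.4, 0],
], hand=[0, 0, 0, 0, 0, 0, 0, 0, 0, 0], roll=[0, 0, 0, 0, 0, 0, 0, 0, 0, 0])

```text
t: 16.85
eef_pos: [0.6014, 0.0272, 0.3293]
tcp_rot: [0.682, 0.731, 0.001, 0.001]
contact_force: [1.3, -0.5, -0.5]
gripper_width: 0.0435
finger_force: 30.7
```

Request:
servo_tool([
  [-0.2, -4.4, 0],
  [-0.2, -4.4, 0],
  [-0.2, -4.4, 0],
  [-0.2, -4.4, 0],
  [-0.2, -4.4, 0],
  [-0.2, -3, 0],
  [0, 0, 0],
  [0, 0, 0],
], hand=[0, 0, 0, 0, 0, 0, 0, 0], roll=[0, 0, 0, 0, 0, 0, 0, 0])

```text
t: 17.65
eef_pos: [0.5896, -0.2216, 0.3287]
tcp_rot: [0.683, 0.731, 0.0, 0.0]
contact_force: [-0.1, 1.2, -0.7]
gripper_width: 0.0431
finger_force: 30.7
```

```bash
python3 sh.py s5; python3 loc.py t5
```

```text
A (np.int64(328), np.int64(189)) shift 1 0 0.66
B (np.int64(368), np.int64(237)) shift -1 1 0.74
C (np.int64(388), np.int64(204)) shift 0 0 0.69
b1 (np.int64(354), np.int64(160)) shift 1 0 0.92
b2 (np.int64(414), np.int64(175)) shift 0 0 0.92
A [ 0.5965 -0.1301  0.068 ] 0.0006 
B [0.4297 0.0525 0.0679] 0.0006 
C [ 0.428  -0.1102  0.0679] 0.0006 
b1 [ 0.5847 -0.2982  0.0645] 0.005 MOVED?
b2 [ 0.4012 -0.2762  0.0659] 0.001 
17.75 [ 0.5898 -0.2203  0.3287] 0.0432 [ 0.3  0.1 -0.7]
```

Request:
servo_tool([
  [-0.1, -3, 0],
  [-0.1, -3, 0],
  [-0.1, -3.2, 0],
  [0, 0, 0],
  [0, 0, -3],
  [0, 0, -3],
  [0, 0, -3],
  [0, 0, -2],
  [0, 0, -1],
  [0, 0, 0],
], hand=[0, 0, 0, 0, 0, 0, 0, 0, 0, 0], roll=[0, 0, 0, 0, 0, 0, 0, 0, 0, 0])

```text
t: 18.75
eef_pos: [0.5867, -0.3119, 0.2074]
tcp_rot: [0.682, 0.731, -0.0, -0.001]
contact_force: [0.1, -0.1, 0.6]
gripper_width: 0.0432
finger_force: 30.8
```

Request:
servo_tool([
  [0, 0, -0.5],
  [0, 0, 0],
  [0, 0, 0],
  [0, 0, 0],
  [0, 0, 0],
  [0, 0, 1],
  [0, 0, 2],
  [0, 0, 3],
  [0, 0, 3],
  [0, 0, 1],
], hand=[0, 0, 0.63, 0.63, 0.63, 0.63, 0.63, 0.63, 0.63, 0.63], roll=[0, 0, 0, 0, 0, 0, 0, 0, 0, 0])

```text
t: 19.75
eef_pos: [0.5872, -0.3134, 0.3075]
tcp_rot: [0.682, 0.731, 0.001, 0.002]
contact_force: [0.2, -0.5, 1.2]
gripper_width: 0.0536
finger_force: 0.0
```

Request:
servo_tool([
  [0.2, 3.5, 0],
  [0.2, 3.5, 0],
  [0.2, 3.5, 0],
  [0.2, 3.5, 0],
  [0.2, 3.5, 0],
  [0, 0.8, -2],
  [0, 0, -2],
  [0, 0, 0],
], hand=[1, 1, 1, 1, 1, 1, 1, 1], roll=[0, 0, 0, 0, 0, 0, 0, 0])

```text
t: 20.55
eef_pos: [0.5958, -0.1294, 0.2611]
tcp_rot: [0.682, 0.731, -0.001, -0.002]
contact_force: [-0.7, -0.1, -0.2]
gripper_width: 0.0857
finger_force: 0.0
```

```bash
python3 sh.py s6; python3 loc.py t6
python3 - <<'E'
import cv2
a=cv2.imread('pics/s6.png')[110:290,230:470]; cv2.imwrite('pics/s6c.png',cv2.resize(a,None,fx=3.2,fy=3.2,interpolation=cv2.INTER_CUBIC))
E
```

```text
A (np.int64(328), np.int64(189)) shift 1 0 0.64
B (np.int64(368), np.int64(237)) shift 0 1 0.62
C (np.int64(388), np.int64(204)) shift 0 0 0.7
b1 (np.int64(354), np.int64(160)) shift 8 7 0.58
b2 (np.int64(414), np.int64(175)) shift 0 0 0.93
A [ 0.5959 -0.126   0.0652] 0.0022 
B [0.4294 0.0525 0.0678] 0.0004 
C [ 0.4296 -0.1084  0.0669] 0.0016 
b1 [ 0.5894 -0.3177  0.0665] 0.0037 MOVED?
b2 [ 0.4    -0.2566  0.0653] 0.0034 MOVED?
20.65 [ 0.5967 -0.1302  0.2637] 0.0857 [0.2 0.  0.2]
```

View pics/s6c.png

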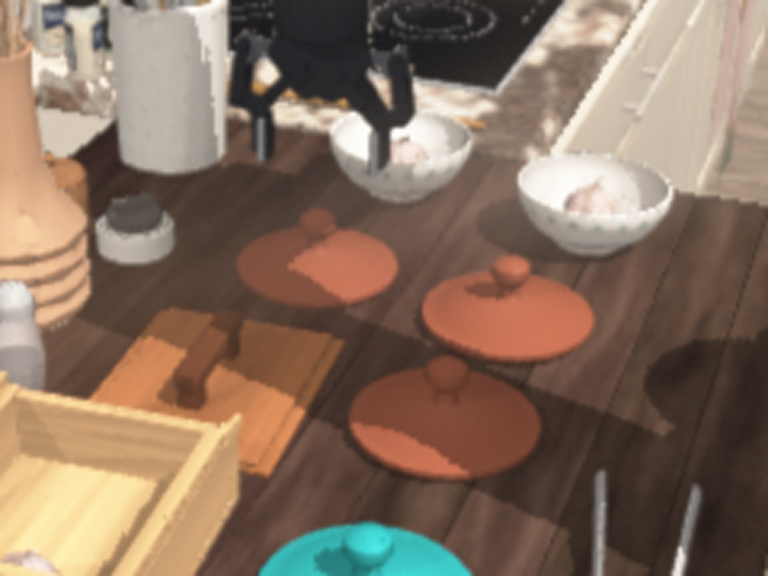

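Both bowls hold a head, at (408,150) and (590,197) in the crop. Cover A is at (317,265), below the gripper.

Request:
servo_tool([
  [0, 0, -2.5],
  [0, 0, -2],
  [0, 0, -1.2],
  [0, 0, 0],
  [0, 0, 0],
  [0, 0, 0],
  [0, 0, 0],
  [0, 0, 0],
  [0, 0, 0],
  [0, 0, 0.5],
], hand=[1, 1, 1, 1, 0, 0, 0, 0, 0, 0], roll=[0, 0, 0, 0, 0, 0, 0, 0, 0, 0], grip_force=50)

```text
t: 21.65
eef_pos: [0.5966, -0.13, 0.2112]
tcp_rot: [0.682, 0.731, -0.0, -0.0]
contact_force: [-0.3, -0.2, -2.4]
gripper_width: 0.0282
finger_force: 49.4
```

Request:
servo_tool([
  [0, 0, 2],
  [0, 0, 2.5],
  [0, 0, 2.5],
  [0, 0, 2.5],
  [0, 0, 2.5],
  [0, 0, 0],
  [0, 0, 0],
  [0, 0, 0],
], hand=[0, 0, 0, 0, 0, 0, 0, 0], roll=[0, 0, 0, 0, 0, 0, 0, 0])

```text
t: 22.45
eef_pos: [0.5964, -0.13, 0.33]
tcp_rot: [0.682, 0.731, -0.0, -0.001]
contact_force: [-0.5, 0.0, -3.4]
gripper_width: 0.0282
finger_force: 49.8
```

```bash
python3 sh.py s7; python3 loc.py t7
python3 - <<'E'
import cv2
a=cv2.imread('pics/s7.png')[60:240,230:470]; cv2.imwrite('pics/s7c.png',cv2.resize(a,None,fx=3.2,fy=3.2,interpolation=cv2.INTER_CUBIC))
E
```

```text
A (np.int64(328), np.int64(189)) shift 0 0 0.47
B (np.int64(368), np.int64(237)) shift 0 1 0.63
C (np.int64(388), np.int64(204)) shift 0 0 0.7
b1 (np.int64(354), np.int64(160)) shift 10 8 0.58
b2 (np.int64(414), np.int64(175)) shift 0 0 0.93
A [ 0.6126 -0.1418  0.069 ] 0.0031 MOVED?
B [0.4294 0.0524 0.0677] 0.0005 
C [ 0.4278 -0.1106  0.0683] 0.001 
b1 [ 0.5821 -0.3049  0.0647] 0.0053 MOVED?
b2 [ 0.4039 -0.2634  0.0649] 0.0036 MOVED?
22.55 [ 0.5964 -0.13    0.33  ] 0.0284 [ 0.1  0.  -3.6]
```

View pics/s7c.png

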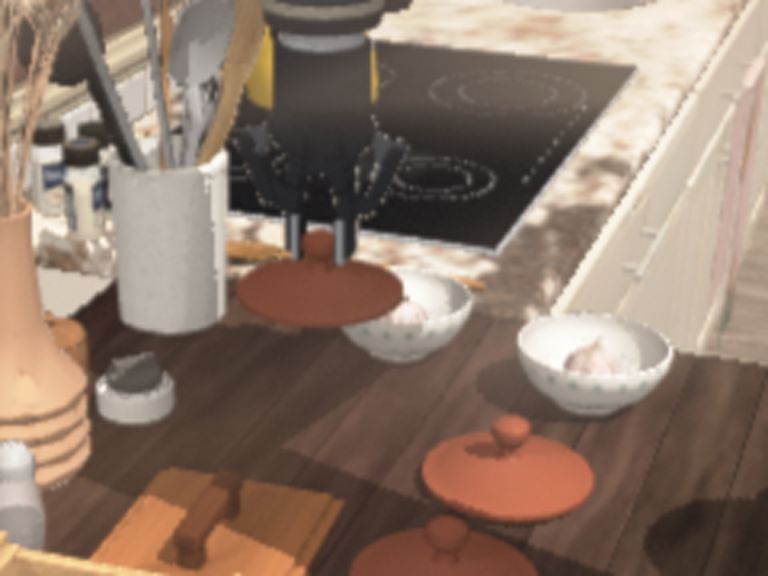

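Cover A is held level. Carrying it to the far bowl.

Request:
servo_tool([
  [-0.2, -3, 0],
  [-0.2, -3, 0],
  [-0.2, -3, 0],
  [-0.2, -3, 0],
  [-0.2, -3, 0],
  [0, -2, 0],
  [0, -1.25, 0],
  [0, 0, -2],
  [0, 0, -2],
  [0, 0, 0],
], hand=[0, 0, 0, 0, 0, 0, 0, 0, 0, 0], roll=[0, 0, 0, 0, 0, 0, 0, 0, 0, 0])

```text
t: 23.55
eef_pos: [0.586, -0.3119, 0.2881]
tcp_rot: [0.682, 0.731, -0.001, -0.003]
contact_force: [-0.7, 0.8, -1.8]
gripper_width: 0.0282
finger_force: 49.7
```

```bash
python3 loc.py t8; python3 sh.py s8
python3 - <<'E'
from h import *
c=load('s8');f=c['frame']
# projected outline checks: bowl rim red, cover flange expected blue
img=cv2.cvtColor(f,cv2.COLOR_RGB2BGR); s=sense()['eef_pos']
a=cv2.resize(img[60:240,280:460],None,fx=3.2,fy=3.2,interpolation=cv2.INTER_CUBIC)
for P,col in ((circ3d(c,.5863,-.3125,.065,.055),(0,0,255)),(circ3d(c,s[0],s[1],.067,s[2]-.155-.003-.0395),(255,0,0))):
    for p in P: cv2.circle(a,(int((p[0]-280)*3.2),int((p[1]-60)*3.2)),1,col,-1)
cv2.imwrite('pics/s8c.png',a)
E
```

```text
A [ 0.6052 -0.1291  0.0683] 0.0037 MOVED?
B [0.4299 0.0524 0.0679] 0.0005 
C [ 0.4281 -0.1103  0.0678] 0.0006 
b1 [ 0.5853 -0.3121  0.0669] 0.0016 
b2 [ 0.4012 -0.2768  0.0664] 0.0005 
23.6 [ 0.5864 -0.312   0.2899] 0.0282 [-0.2  0.7 -2.2]
A (np.int64(328), np.int64(189)) shift -1 -1 0.52
B (np.int64(368), np.int64(237)) shift -1 0 0.83
C (np.int64(388), np.int64(204)) shift 1 0 0.66
b1 (np.int64(354), np.int64(160)) shift 6 8 0.7
b2 (np.int64(414), np.int64(175)) shift 0 0 0.93
```

View pics/s8c.png

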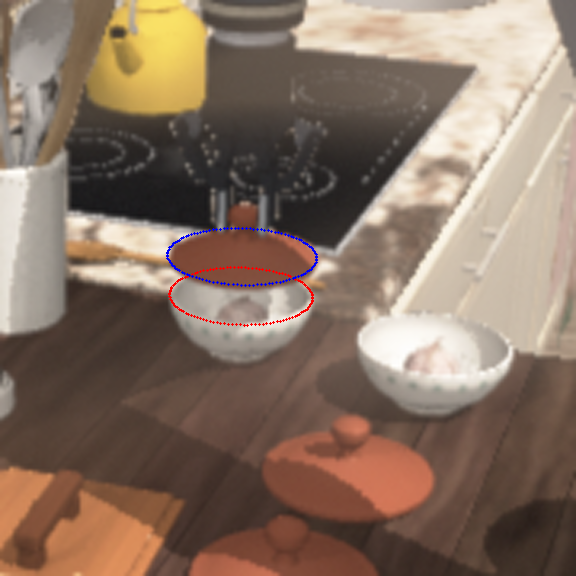

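The held cover (blue) lines up over the bowl rim (red) as predicted. Lowering it.

Request:
servo_tool([
  [0, -0.05, -1],
  [0, 0, -1],
  [0, 0, -0.7],
  [0, 0, -0.4],
  [0, 0, -0.2],
  [0, 0, -0.1],
  [0, 0, 0],
], hand=[0, 0, 0, 0, 0, 0, 0], roll=[0, 0, 0, 0, 0, 0, 0])

```text
t: 24.35
eef_pos: [0.5868, -0.3131, 0.2573]
tcp_rot: [0.682, 0.731, 0.0, 0.0]
contact_force: [0.8, 0.1, -2.3]
gripper_width: 0.0283
finger_force: 49.7
```

Request:
servo_tool([
  [0, 0, -0.2],
  [0, 0, -0.1],
  [0, 0, -0.1],
  [0, 0, 0],
], hand=[0, 0, 0, 0], roll=[0, 0, 0, 0])

```text
t: 24.75
eef_pos: [0.5869, -0.3133, 0.2557]
tcp_rot: [0.682, 0.731, 0.0, 0.002]
contact_force: [-6.4, 4.2, 24.4]
gripper_width: 0.0284
finger_force: 52.2
```

Request:
servo_tool([
  [0, 0, 0.2],
  [0, 0, 0],
  [0, 0, 0],
  [0, 0, 0],
  [0, 0, 0],
  [0, 0, 2],
  [0, 0, 3],
  [0, 0, 3],
  [-2, 2.5, 0],
  [-2, 2.5, 0],
], hand=[0, 1, 1, 1, 1, 1, 1, 1, 1, 1], roll=[0, 0, 0, 0, 0, 0, 0, 0, 0, 0])

```text
t: 25.75
eef_pos: [0.5468, -0.263, 0.3358]
tcp_rot: [0.683, 0.731, 0.0, 0.001]
contact_force: [0.2, -0.3, 0.5]
gripper_width: 0.0858
finger_force: 0.0
```

Request:
servo_tool([
  [-2.4, 3.1, 0],
  [-2.4, 3.1, 0],
  [-2.4, 3.1, 0],
  [-2.4, 3.1, 0],
  [-2.3, 2.9, 0],
  [0, 0, -3],
  [0, 0, -3],
  [0, 0, 0],
], hand=[1, 1, 1, 1, 1, 1, 1, 1], roll=[0, 0, 0, 0, 0, 0, 0, 0])

```text
t: 26.55
eef_pos: [0.4264, -0.1095, 0.2727]
tcp_rot: [0.682, 0.731, -0.001, -0.002]
contact_force: [-0.2, -0.1, 1.2]
gripper_width: 0.0855
finger_force: 0.0
```

```bash
python3 sh.py s9
cat > cov.py <<'E'
from h import *
import sys
# seated cover check: edge fit on flange (r .067, z .0635) in both cameras with red channel
def chk(tag,xy):
    for cam in('top','side'):
        c=snap(cam,tag+cam); _,lab=masks(c); f,e=edgefit(c,topix(c,(*xy,.0625)),.067,.0625,lab[...,1]); print(cam,'cover',np.round(f,4),round(e,4))
chk(sys.argv[1],(float(sys.argv[2]),float(sys.argv[3])))
print(np.round(sense()['eef_pos'],4))
E
python3 cov.py k1 .5863 -.3125
```

```text
A (np.int64(328), np.int64(189)) shift -1 0 0.58
B (np.int64(368), np.int64(237)) shift -1 1 0.7
C (np.int64(388), np.int64(204)) shift 1 0 0.68
b1 (np.int64(354), np.int64(160)) shift 7 12 0.64
b2 (np.int64(414), np.int64(175)) shift 0 0 0.82
top cover [ 0.5862 -0.3117  0.0678] 0.0005
side cover [ 0.5864 -0.3063  0.0679] 0.0028
[ 0.4282 -0.1103  0.2763]
```

Request:
servo_tool([
  [0, 0, -3],
  [0, 0, -2.5],
  [0, 0, -1.4],
  [0, 0, 0],
  [0, 0, 0],
  [0, 0, 0],
  [0, 0, 0],
  [0, 0, 0],
  [0, 0, 0],
  [0, 0, 0.5],
], hand=[1, 1, 1, 1, 0, 0, 0, 0, 0, 0], roll=[0, 0, 0, 0, 0, 0, 0, 0, 0, 0])

```text
t: 27.7
eef_pos: [0.4276, -0.11, 0.2113]
tcp_rot: [0.682, 0.731, -0.0, -0.0]
contact_force: [-0.5, -0.5, -2.4]
gripper_width: 0.0281
finger_force: 49.4
```

Request:
servo_tool([
  [0, 0, 2.5],
  [0, 0, 3],
  [0, 0, 3],
  [0, 0, 2],
  [-0.5, -3, 0],
  [-0.5, -3, 0],
  [-0.5, -3, 0],
  [-0.5, -3, 0],
  [-0.5, -3, 0],
  [-0.2, -1.6, 0],
], hand=[0, 0, 0, 0, 0, 0, 0, 0, 0, 0], roll=[0, 0, 0, 0, 0, 0, 0, 0, 0, 0])

```text
t: 28.7
eef_pos: [0.4001, -0.2778, 0.3164]
tcp_rot: [0.683, 0.731, -0.0, 0.0]
contact_force: [-0.3, -0.3, -2.6]
gripper_width: 0.0282
finger_force: 49.9
```

Request:
servo_tool([
  [0, 0, -1.5],
  [0, 0, -1.5],
  [0, 0, 0],
], hand=[0, 0, 0], roll=[0, 0, 0])

```text
t: 29.0
eef_pos: [0.4001, -0.2755, 0.2848]
tcp_rot: [0.682, 0.731, -0.0, -0.002]
contact_force: [-0.7, 0.3, -2.3]
gripper_width: 0.0285
finger_force: 49.9
```

```bash
python3 sh.py s10
python3 - <<'E'
from h import *
c=load('s10');img=cv2.cvtColor(c['frame'],cv2.COLOR_RGB2BGR); st=sense(); s=st['eef_pos']; print(s,st['gripper_width'])
a=cv2.resize(img[60:240,300:480],None,fx=3.2,fy=3.2,interpolation=cv2.INTER_CUBIC)
for P,col in ((circ3d(c,.401,-.2769,.065,.055),(0,0,255)),(circ3d(c,s[0],s[1],.067,s[2]-.155-.003-.0395),(255,0,0))):
    for p in P: cv2.circle(a,(int((p[0]-300)*3.2),int((p[1]-60)*3.2)),1,col,-1)
cv2.imwrite('pics/s10c.png',a)
E
```

```text
A (np.int64(328), np.int64(189)) shift 0 0 0.52
B (np.int64(368), np.int64(237)) shift -1 0 0.81
C (np.int64(388), np.int64(204)) shift 0 0 0.56
b1 (np.int64(354), np.int64(160)) shift 7 12 0.65
b2 (np.int64(414), np.int64(175)) shift 0 1 0.8
[ 0.40047896 -0.27562158  0.28584957] 0.028215669081030532
```

View pics/s10c.png

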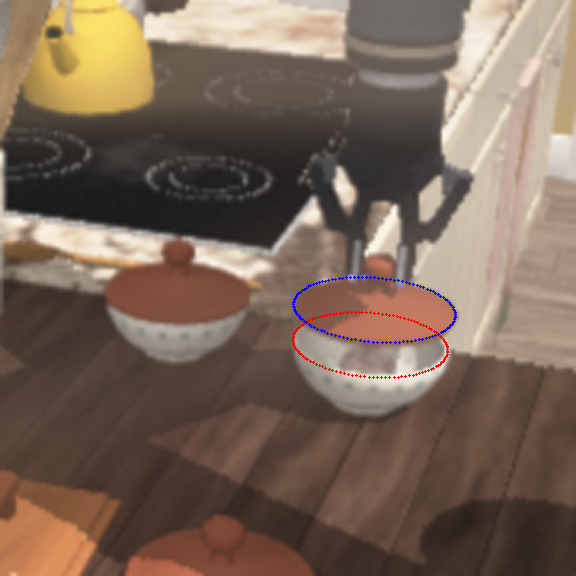

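The first cover is seated and level at (178,290). The second hangs centred over its bowl.

Request:
servo_tool([
  [0.05, -0.1, -1],
  [0, 0, -1],
  [0, 0, -0.5],
  [0, 0, -0.3],
  [0, 0, -0.2],
  [0, 0, -0.2],
  [0, 0, 0],
  [0, 0, 0],
], hand=[0, 0, 0, 0, 0, 0, 0, 0], roll=[0, 0, 0, 0, 0, 0, 0, 0])

```text
t: 29.85
eef_pos: [0.4014, -0.2772, 0.2559]
tcp_rot: [0.682, 0.731, 0.0, 0.001]
contact_force: [-7.4, 4.9, 25.4]
gripper_width: 0.0283
finger_force: 52.5
```

Request:
servo_tool([
  [0, 0, 0.2],
  [0, 0, 0],
  [0, 0, 0],
  [0, 0, 0],
  [0, 0, 0],
  [0, 0, 2],
  [0, 0, 3],
  [0, 0, 2],
  [1.8, 3, 0],
  [1.8, 3, 0],
], hand=[0, 1, 1, 1, 1, 1, 1, 1, 1, 1], roll=[0, 0, 0, 0, 0, 0, 0, 0, 0, 0])

```text
t: 30.85
eef_pos: [0.4376, -0.2169, 0.3269]
tcp_rot: [0.683, 0.73, 0.0, 0.001]
contact_force: [0.8, 0.3, 0.2]
gripper_width: 0.0855
finger_force: 0.0
```

Request:
servo_tool([
  [2.1, 3.5, 0],
  [2.1, 3.5, 0],
  [2.1, 3.5, 0],
  [2.1, 3.5, 0],
  [2.1, 3.5, 0],
  [2.1, 3.5, 0],
  [2.1, 3.5, 0],
  [2.1, 3.4, 0],
  [0, 0, 0],
], hand=[1, 1, 1, 1, 1, 1, 1, 1, 1], roll=[0, 0, 0, 0, 0, 0, 0, 0, 0])

```text
t: 31.75
eef_pos: [0.6068, 0.0656, 0.3254]
tcp_rot: [0.681, 0.732, 0.0, -0.0]
contact_force: [-0.7, -0.6, -0.4]
gripper_width: 0.0855
finger_force: 0.0
```

```bash
python3 cov.py k2 .401 -.2769;python3 cov.py k3 .5863 -.3125
python3 - <<'E'
from h import *
for n in('top','side'):
    a=load('k1side' if n=='side' else 't4');
c=load('k2side');r=load('s2')
# lid bar in side view: dark bar; match patch from s6 (lid on table) 
r=load('s6');u,v=topix(r,(.606,.062,.034)).astype(int);T=r['frame'][v-16:v+16,u-14:u+14];S=c['frame'][v-31:v+31,u-29:u+29]
R=cv2.matchTemplate(S,T,cv2.TM_CCOEFF_NORMED);print(cv2.minMaxLoc(R)[1:])
E
```

```text
top cover [ 0.4013 -0.2755  0.0679] 0.0005
side cover [ 0.4014 -0.2708  0.0678] 0.0012
[0.6053 0.0625 0.3256]
top cover [ 0.5862 -0.3115  0.0678] 0.0005
side cover [ 0.5858 -0.3069  0.0679] 0.0014
[0.6049 0.0613 0.3261]
(0.7050541043281555, (26, 25), (15, 14))
```

Request:
servo_tool([
  [0.1, 0.05, -3],
  [0, 0, -3],
  [0, 0, -3],
  [0, 0, -2.5],
  [0, 0, -1.6],
  [0, 0, 0],
  [0, 0, 0],
  [0, 0, 0],
  [0, 0, 0],
  [0, 0, 0],
], hand=[1, 1, 1, 1, 1, 1, 1, 1, 1, 1], roll=[0, 0, 0, 0, 0, 0, 0, 0, 0, 0])

```text
t: 32.95
eef_pos: [0.6064, 0.0624, 0.196]
tcp_rot: [0.682, 0.731, 0.0, 0.0]
contact_force: [0.0, -0.5, 0.0]
gripper_width: 0.0855
finger_force: 0.0
```

Request:
servo_tool([
  [0, 0, 0],
  [0, 0, 0],
  [0, 0, 0],
  [0, 0, 0],
  [0, 0, 0],
  [0, 0, 0],
  [0, 0, 1],
  [0, 0, 2],
  [0, 0, 2],
  [0, 0, 0],
], hand=[0, 0, 0, 0, 0, 0, 0, 0, 0, 0], roll=[0, 0, 0, 0, 0, 0, 0, 0, 0, 0], grip_force=60)

```text
t: 33.95
eef_pos: [0.6071, 0.0625, 0.2481]
tcp_rot: [0.682, 0.731, 0.002, 0.001]
contact_force: [0.5, -0.4, -2.4]
gripper_width: 0.019
finger_force: 59.0
```

Request:
servo_tool([
  [0.4, 0, 0.5],
  [0.4, 0, 0.4],
  [0.4, 0, 0],
  [0.07, 0, 0],
  [0, 0, 0],
  [0, 0, 0],
], hand=[0, 0, 0, 0, 0, 0], roll=[0, 0, 0, 0, 0, 0])

```text
t: 34.55
eef_pos: [0.6188, 0.0624, 0.2538]
tcp_rot: [0.682, 0.731, -0.0, -0.0]
contact_force: [-0.0, -1.2, -3.1]
gripper_width: 0.0188
finger_force: 59.0
```

Request:
servo_tool([
  [0.15, 0, 0.35],
  [0, 0, 0],
  [-0.07, 1, 0],
  [-0.07, 1, 0],
  [-0.07, 1, 0],
  [0, 0, 0],
  [0, 0, 0],
], hand=[0, 0, 0, 0, 0, 0, 0], roll=[0, 0, 0, 0, 0, 0, 0])

```text
t: 35.25
eef_pos: [0.6182, 0.0929, 0.2576]
tcp_rot: [0.682, 0.731, -0.0, 0.0]
contact_force: [-0.4, -0.2, -3.1]
gripper_width: 0.0186
finger_force: 59.0
```

Request:
servo_tool([
  [-0.07, 1, 0],
  [-0.07, 1, 0],
  [-0.07, 1, 0],
  [-0.07, 1, 0],
  [0, 0, 0],
  [0, 0, 0],
], hand=[0, 0, 0, 0, 0, 0], roll=[0, 0, 0, 0, 0, 0])

```text
t: 35.85
eef_pos: [0.6157, 0.1331, 0.2579]
tcp_rot: [0.682, 0.731, 0.001, 0.0]
contact_force: [4.1, 1.5, -2.6]
gripper_width: 0.0187
finger_force: 59.2
```

Request:
servo_tool([
  [0.05, 1, 0],
  [-0.07, 1, 0],
  [-0.07, 1, 0],
  [-0.07, 1, 0],
  [-0.07, 1, 0],
  [-0.07, 1, 0],
  [0, 0, 0],
  [0, 0, 0],
], hand=[0, 0, 0, 0, 0, 0, 0, 0], roll=[0, 0, 0, 0, 0, 0, 0, 0])

```text
t: 36.65
eef_pos: [0.6125, 0.1928, 0.2577]
tcp_rot: [0.682, 0.731, 0.0, -0.0]
contact_force: [2.4, 0.6, -2.8]
gripper_width: 0.0186
finger_force: 59.2
```

Sliding smoothly. 82 mm remain.

Request:
servo_tool([
  [-0.05, 1, 0],
  [-0.07, 1, 0],
  [-0.07, 1, 0],
  [-0.07, 1, 0],
  [-0.07, 1, 0],
  [-0.07, 1, 0],
  [-0.07, 1, 0],
  [0, 0, 0],
  [0, 0, 0],
], hand=[0, 0, 0, 0, 0, 0, 0, 0, 0], roll=[0, 0, 0, 0, 0, 0, 0, 0, 0])

```text
t: 37.55
eef_pos: [0.6077, 0.2626, 0.2576]
tcp_rot: [0.682, 0.731, -0.0, -0.0]
contact_force: [0.6, 0.1, -2.6]
gripper_width: 0.0185
finger_force: 59.2
```

Request:
servo_tool([
  [-0.05, 0.5, 0],
  [-0.02, 0.3, -0.1],
  [0, 0.3, 0],
  [0, 0.2, 0],
  [0, 0, 0],
  [0, 0, 0],
], hand=[0, 0, 0, 0, 0, 0], roll=[0, 0, 0, 0, 0, 0])

```text
t: 38.15
eef_pos: [0.6071, 0.2754, 0.2567]
tcp_rot: [0.682, 0.731, -0.0, 0.0]
contact_force: [0.9, -0.2, -3.2]
gripper_width: 0.0191
finger_force: 59.2
```

Request:
servo_tool([
  [0, 0.15, 0],
  [0, 0.1, 0],
  [0, 0, 0],
  [0, 0, 0],
], hand=[0, 0, 0, 0], roll=[0, 0, 0, 0])

```text
t: 38.55
eef_pos: [0.6073, 0.2776, 0.2568]
tcp_rot: [0.682, 0.731, -0.0, 0.0]
contact_force: [2.1, -5.3, -0.7]
gripper_width: 0.0186
finger_force: 59.5
```

The end stop is felt. Setting the lid down, releasing and backing off.

Request:
servo_tool([
  [0, 0, -0.1],
  [0, 0, 0],
  [0, 0, 0],
  [0, 0, 0],
  [0, 0, 0],
  [0, 0, 0.5],
  [0, 0, 3],
  [0, 0, 3],
  [-3, -3, 1],
  [-3, -3, 0],
], hand=[0, 0, 1, 1, 1, 1, 1, 1, 1, 1], roll=[0, 0, 0, 0, 0, 0, 0, 0, 0, 0])

```text
t: 39.55
eef_pos: [0.5473, 0.218, 0.3327]
tcp_rot: [0.682, 0.731, 0.002, 0.001]
contact_force: [0.7, -0.6, 0.5]
gripper_width: 0.0853
finger_force: 0.0
```

Request:
servo_tool([
  [-2, -4, 0],
  [-2, -4, 0],
  [-2, -4, 0],
  [-1, -4, 0],
  [-1, -4, 0],
  [-1, -4, 0],
  [-1, -2, 0],
  [0, 0, 0],
  [0, 0, 0],
], hand=[1, 1, 1, 1, 1, 1, 1, 1, 1], roll=[0, 0, 0, 0, 0, 0, 0, 0, 0])

```text
t: 40.45
eef_pos: [0.4472, -0.0423, 0.3312]
tcp_rot: [0.683, 0.731, 0.0, 0.0]
contact_force: [0.4, 1.3, 1.1]
gripper_width: 0.0856
finger_force: 0.0
```

```bash
python3 cov.py k5 .401 -.2769;python3 cov.py k6 .5863 -.3125
python3 - <<'E'
from h import *
t=snap('top','tf');s=snap('side','sf');B=lambda x:cv2.cvtColor(x['frame'],cv2.COLOR_RGB2BGR)
a=B(t)[130:300,155:475];b=B(s)[130:330,160:480]
r=lambda i,h:cv2.resize(i,(int(i.shape[1]*h/i.shape[0]),h),interpolation=cv2.INTER_CUBIC)
a=cv2.resize(a,(560,298));b=cv2.resize(b,(560,300));cv2.imwrite('pics/fin.png',np.vstack([a,b]))
E
```

```text
top cover [ 0.402  -0.2738  0.0663] 0.0041
side cover [ 0.4008 -0.2703  0.0673] 0.0018
[ 0.4474 -0.0415  0.331 ]
top cover [ 0.5871 -0.3118  0.0673] 0.0008
side cover [ 0.5863 -0.3071  0.0683] 0.0021
[ 0.4474 -0.0414  0.3308]
```

View pics/fin.png

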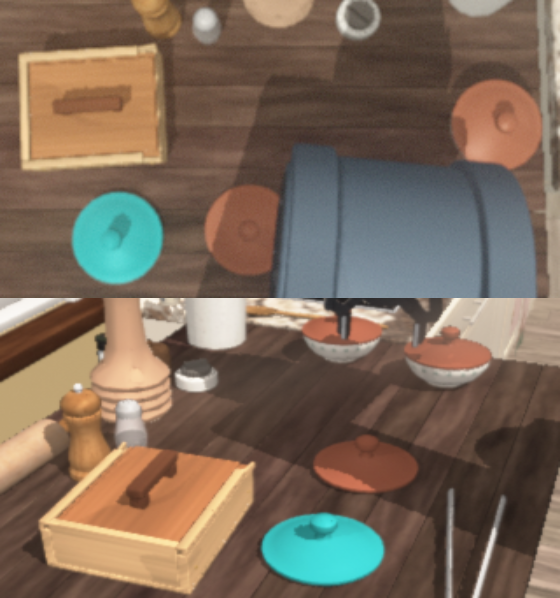

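The box is shut with the lid level, both bowls wear level covers, and the bystanders stand where they were. One last numeric check of the bar position, then hand in.

Run:
```python
from h import *
a=load('top0')['frame'];b=load('tf')['frame']
T=a[180:200,188:226];S=b[172:208,180:234];R=cv2.matchTemplate(S,T,cv2.TM_CCOEFF_NORMED);_,m,_,l=cv2.minMaxLoc(R);print(l[0]-8,l[1]-8,m)
if m>.7 and abs(l[0]-8)<3: print(workorder.sign_off())
```

```text
-1 1 0.9549219608306885
the job is handed in; nothing more can be done
None
```

I handed the job in: both bowls hold a head of garlic under a seated, level cover, the spare head is still in the box, the lid is slid shut to its stop, and the mill, shaker and timer look undisturbed in the last picture. The sign-off returned no verdict.

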